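# Stow the tea cups behind the caddy's lip

### The arm

A 6-joint arm with a two-finger parallel gripper is mounted at the origin on the work surface. World frame = base frame: x ahead of the robot, y to its left, z up, the work surface at z = 0. Lengths are in mm, angles in degrees, forces in N, time in s.
With the tool pointing down it reaches from about 325 to 900 mm from the base axis. Payload 3.5 kg.
Tool frame: the origin (TCP) lies on the centre line of the jaws, within the pads' length; the fingertips stand 17 mm ahead of it and the grasp point (between the pads) lies 2 mm behind it (ctrl.tcp_to_tips is the distance from the TCP to the fingertips, in mm); z points along the fingers, y is the direction in which the jaws open and shut (so a half turn about z gives the same grasp; the last joint's range is limited). The gripper opens to 85 mm and grips with 20 to 120 N. Pads are 22 mm wide; open, the fingers measure 114 mm over their backs; the gripper's body (76 mm by 85 mm) begins 54 mm behind the grasp point. The pads swing forward as they close: fully open they stand 13 mm farther back than shut.
Start: joints at [66.899, 15.837, -1.513, 72.651, 0, 84.076], TCP at [184.587, 597.118, 248.313] pointing down, gripper open.
Joint ranges: [-178.77, 178.77], [-48.84, 107.48], [-61.69, 71.31], [-111.58, 123.2], [-90, 87.43], [-180, 180]. Speed limits (degrees/s): [147.25, 147.25, 180, 180, 180, 180].

### API

Orientations are given as a 3x3 rotation matrix whose columns are the frame's x, y, z axes.
In Python, from cell import monitor, capture, camera_model, ctrl gives the robot as it stands. The module is installed in compiled form; this text tells all that it offers.
- The arm moves only by the tool play_rows, never from a script. Its arguments are lists of equal length, an entry for each row: "hand": the gripper's target within -1 to 1 (fully open at 1, half-way at 0, shut at -1); "slide": the shift along the tool's x, y, z in cm, a list of three; "turn": the turn about the tool's z in degrees. In form: {"hand": [hand, ...], "slide": [[dx, dy, dz], ...], "turn": [turn, ...]}. A call has exactly 10 rows; each row shifts and turns the commanded pose from where the row before left it, along the tool's axes as they then stand; what a row does not reach is not made up. A row lasts 1/8 s, in which the tool goes at most 62.5 mm and 10.7 degrees, less where a joint would pass 70% of its speed; a pose out of reach is approached as far as the arm can. A call with a gripper value outside its range is refused whole. The fingers move at their own pace and stop on an object; the grip force is fixed at half the most. Time passes only in rows, so rows that do not move let the fingers close, or fill a call up. It gives the time, the measured TCP pose, the force and the opening at its end, in the units of the state.
- monitor.sense(): the state, without advancing time (a new reading comes with each control period).
- capture(name): name is "side" or "top"; returns (picture, depth): 480x640x3 uint8, red, green, blue; 480x640 float32, mm along the optical axis (not along the pixel's ray), 0 where there is no reading.
- camera_model(name): a dict with "fx", "fy", "cx", "cy" (pixels), "xyz" and "rotation" of the camera in the world. Camera axes: x right, y down, z forward; pixel columns grow to the right and rows downward; lengths in mm; the calibration is good to about 2 mm. A picture is of the moment at which its call begins. camera_model takes no time and is no camera call.
- ctrl.sign_off(): hands the job in, once; it reports no verdict.
The state is a dict: "clock": time; "joint_pos": joint angles; "joint_velocities": joint speeds; "tau": joint torques, N m; "tool_pos": TCP position; "ee_rot": TCP orientation; "wrist_force": force on the tool from outside, world axes, zero at the start; "wrist_torque": the same for the moment, N m; "grip_width": finger opening in mm.
Only numpy, scipy, OpenCV 4.12 (cv2) and the standard library are available. Lean on these libraries where they do the work, as an engineer would, in place of code of your own. Each camera call takes 0.05 s, during which the arm holds its last target.

### The job

Clear the jointed guard off the bamboo cup caddy: first fold its outer bar right back onto the inner bar, leaving the inner bar lying across, then swing the folded pair round until it lies along the top of the caddy's left wall (left as the robot sees it). After that lift the two straight-sided cups over the caddy's lip and set them down gently, upright, on the floor behind it. Leave the flared bowls, the teapot and the candy box where they are.

Things in the scene. Friction and masses are not known exactly. Their poses are not given: they have to be found in the camera images.
- caddy: fixed open bamboo box 170 mm (x) by 230 mm (y); retaining lip 10 mm thick all round, top 56 mm above the table; one bay 150 x 210 mm inside, slatted floor at 10 mm. Origin: centre of its underside. x points away from the robot, y left, z up A jointed guard of two flat bars lies level over it, slantwise from the front-left corner (-80, 110 mm) to a rest block 24 mm square, 66 mm high on the back-right one
- pivot (a point): the guard's pivot on the caddy's front-left corner (-80, 110 mm in the caddy's frame): centre of the inner bar's hinge (vertical axis), 66 mm above the table
- guard_inner (a joint): inner bar (150 mm from pivot to elbow, 18 wide, 6 thick, underside 60 mm above the table) about the vertical pivot, rad. 0: slantwise across the bay; 0.942 (stop): along the top of the left (+y) wall. Grows anticlockwise from above. Stiff, stays where left: 0.45 N m, 3 N at the elbow knob. Starts at 0 to 0.12
- guard_outer (a joint): outer bar (100 mm from elbow to end knob, 18 wide, top 72.5 mm above the table) relative to the inner bar, about the vertical elbow axis, rad. 0: in line with it; 3.14 (stop): folded right back on top of it. Grows clockwise from above: its end sweeps over the front lip (robot's side). 0.08 N m, under 1 N at the end knob, stays where left. Starts at 0 to 0.45
- elbow_knob (a point): upright round wooden knob on the elbow axis, part of the inner bar: 14 mm diameter with a 17 mm rim in its top 5 mm, 26 mm high, standing on the bars from 72.5 to 98.5 mm above the table. Point: on its axis, half-way up (85.5 mm above the table). The elbow axis is its axis, 150 mm from the pivot
- end_knob (a point): same sort of knob (14 mm, 26 mm high, 72.5 to 98.5 mm above the table) at the free end of the outer bar, 100 mm from the elbow axis; turns with the outer bar. Point: on its axis, half-way up
- cup_a_mid (a point): straight-sided round tea cup, no handle, pale green ceramic, 52 mm outside diameter, 46 mm high, wall 3.5 mm, about 90 g, standing upright open end up. Point: on its axis, half-way up (23 mm above its foot). z is up along the axis
- cup_b_mid (a point): the other one, the same: straight-sided round tea cup, no handle, pale green ceramic, 52 mm outside diameter, 46 mm high, wall 3.5 mm, about 90 g, standing upright open end up. Point: on its axis, half-way up (23 mm above its foot). z is up along the axis
- cup_a: the same cup as cup_a_mid; origin at the centre of its foot
- cup_b: the same cup as cup_b_mid; origin at the centre of its foot
- flared_a_mid (a point): flared tea bowl of the same ceramic, 72 mm wide at the rim, 32 mm at the foot, 30 mm high, about 70 g; a bystander. Point: on its axis, 15 mm above its foot
- flared_b_mid (a point): the other one, the same: flared tea bowl of the same ceramic, 72 mm wide at the rim, 32 mm at the foot, 30 mm high, about 70 g; a bystander. Point: on its axis, 15 mm above its foot
- teapot: green ceramic teapot, 112 mm body, 105 mm high, spout to its +x and handle to -x, about 175 mm over both, 0.55 kg, a bystander to the left of the caddy. Origin: centre of its foot
- candy_box: hexagonal dark wooden candy box with six lidded cells, 150 mm across flats, 59 mm high over its knobs, 0.9 kg, a bystander far behind the cups. Origin: centre of its underside

How it is judged (in metres and radians):
On the way, in this order (a step that is already met when the one before it is completed fails the run):
1. the outer bar is folded back on the inner bar (over 2.85 rad) while the inner bar still lies across the bay (under 0.4 rad) (value of joint guard_outer above 2.85 rad and value of joint guard_inner below 0.4 rad), for 0.2 s.
2. the folded pair lies along the left wall (inner over 0.80 rad, outer over 2.85 rad) (value of joint guard_outer above 2.85 rad and value of joint guard_inner above 0.8 rad), for 0.2 s.
At the end, for the whole second after the job is handed in: Guard still folded (outer over 2.85 rad, inner over 0.80 rad); both straight cups in the bay behind the lip: centres within 54 mm (x) and 84 mm (y) of the caddy's middle, mid-points under 40 mm above the table, within 0.12 rad of upright, at rest (under 0.03 m/s) (all of step 2 and x of cup_a_mid in the frame of caddy between -0.054 and 0.054 m and y of cup_a_mid in the frame of caddy between -0.084 and 0.084 m and z of each of cup_a_mid, cup_b_mid in the frame of caddy below 0.04 m and angle between each of cup_a_mid, cup_b_mid's own z axis and vertical below 0.12 rad and linear speed of each of cup_a, cup_b below 0.03 m/s and x of cup_b_mid in the frame of caddy between -0.054 and 0.054 m and y of cup_b_mid in the frame of caddy between -0.084 and 0.084 m); the robot touches nothing.
It fails at once if a flared bowl, the teapot or the candy box is pushed more than 25 mm from its place (distance of any of flared_a_mid, flared_b_mid, teapot, candy_box from where it was at the start of the episode above 0.025 m).
It fails at once if a straight cup is dropped or knocked (moves faster than 0.7 m/s while the fingers do not touch it) ((linear speed of cup_a above 0.7 m/s and contact force between cup_a and the fingers below 0.05 N) or (linear speed of cup_b above 0.7 m/s and contact force between cup_b and the fingers below 0.05 N)).
It fails at once if a cup is put into the bay before the guard has been folded away ((x of cup_a_mid in the frame of caddy between -0.054 and 0.054 m and y of cup_a_mid in the frame of caddy between -0.084 and 0.084 m and z of cup_a_mid in the frame of caddy below 0.05 m and value of joint guard_inner below 0.6 rad) or (x of cup_b_mid in the frame of caddy between -0.054 and 0.054 m and y of cup_b_mid in the frame of caddy between -0.084 and 0.084 m and z of cup_b_mid in the frame of caddy below 0.05 m and value of joint guard_inner below 0.6 rad)).
It also fails if it takes over 72 s, if anything falls off the work surface, if the arm or the gripper's body presses on something with over 40 N, if the wrist force passes 120 N, or if a joint passes its speed limit or range.

## Working session

There is one attempt and no reset: what is moved stays moved. The work goes in short steps, Python scripts to look and compute and a tool call to move; the robot and the scene stay as the last step left them, time stands still between calls to the robot, and variables do not carry over. Pictures are saved under pics/ and viewed, and the job is handed in when it is done.

Besides the shell and the picture viewer there is one more tool, called after "Request:" as a command line: name --pt "numbers of a row" for each row, then --argument value for the rest. play_rows: Moves the arm, as the interface text tells. Its arguments: {"type":"object","properties":{"hand":{"type":"array","items":{"type":"number"}},"slide":{"type":"array","items":{"type":"array","items":{"type":"number"}}},"turn":{"type":"array","items":{"type":"number"}}},"required":["hand","slide","turn"]}

```bash
mkdir -p pics; ls; python3 - <<'E'
from cell import monitor, capture, camera_model, ctrl
import cv2, numpy as np
s=monitor.sense()
for k,v in s.items(): print(k,np.round(v,3).tolist())
for n in("side","top"):
    p,d=capture(n); cv2.imwrite(f"pics/{n}0.png",p[:,:,::-1]); np.savez(f"pics/{n}0.npz",p=p,d=d)
    m=camera_model(n); print(n,{k:np.round(v,3).tolist() for k,v in m.items()})
print(ctrl.tcp_to_tips)
E
```

```text
pics
clock 0.0
joint_pos [66.898, 15.878, -1.597, 72.654, -0.0, 84.076]
joint_velocities [0.027, 0.016, -0.047, -0.032, 0.109, -0.052]
tau [0.001, -44.552, 29.52, 0.016, -0.0, 0.0]
tool_pos [184.298, 596.414, 247.163]
ee_rot [[-0.955, 0.295, -0.001], [0.295, 0.955, -0.002], [0.0, -0.002, -1.0]]
wrist_force [-0.038, 0.284, 0.375]
wrist_torque [-0.056, 0.052, 0.023]
grip_width 85.322
side {'fx': 504.147, 'fy': 504.147, 'cx': 313.852, 'cy': 237.636, 'xyz': [14.71, -599.304, 795.863], 'rotation': [[0.752, -0.425, 0.505], [-0.66, -0.483, 0.576], [-0.001, -0.766, -0.643]]}
top {'fx': 597.793, 'fy': 597.793, 'cx': 328.218, 'cy': 240.431, 'xyz': [420.311, 32.371, 1219.923], 'rotation': [[0.013, -0.988, 0.157], [-1.0, -0.012, 0.009], [-0.007, -0.157, -0.988]]}
17.0
```

View pics/top0.png

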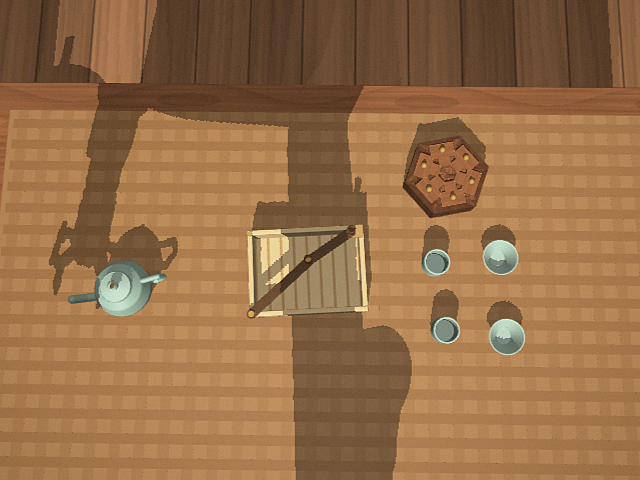

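View pics/side0.png

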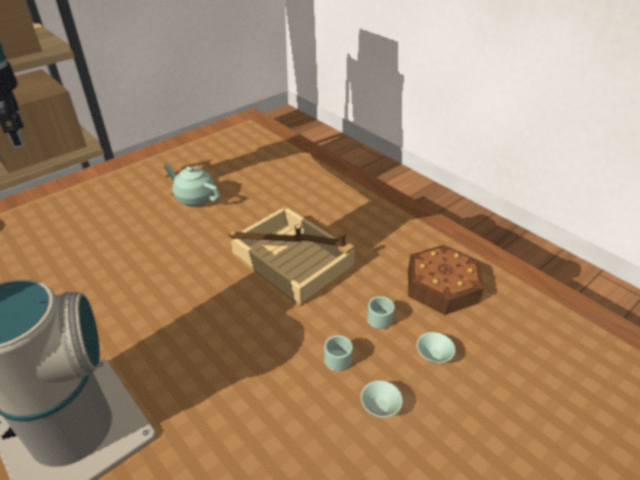

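The top view shows the caddy around (308,272) with the pivot at (251,314), elbow knob at about (308,259) and end knob at about (351,231). The cups are at (436,262) and (446,330), the flared bowls at (500,257) and (507,337), the teapot at (122,288) and the candy box at (446,176). Next I'll measure them.

```bash
cat > h.py <<'E'
import numpy as np, cv2
from cell import camera_model
def cloud(n,d):
    m=camera_model(n); v,u=np.mgrid[:480,:640]
    P=np.stack([(u-m['cx'])/m['fx']*d,(v-m['cy'])/m['fy']*d,d],-1)
    return P@np.array(m['rotation']).T+np.array(m['xyz'])
def atz(n,u,v,z):
    m=camera_model(n); r=np.array(m['rotation'])@np.array([(u-m['cx'])/m['fx'],(v-m['cy'])/m['fy'],1.])
    o=np.array(m['xyz']); return o+r*(z-o[2])/r[2]
def proj(n,p):
    m=camera_model(n); c=np.array(m['rotation']).T@(np.array(p)-np.array(m['xyz']))
    return c[0]/c[2]*m['fx']+m['cx'],c[1]/c[2]*m['fy']+m['cy']
E
python3 - <<'E'
from h import *
T=np.load('pics/top0.npz'); S=np.load('pics/side0.npz')
for n,A in(('top',T),('side',S)):
    C=cloud(n,A['d']); ok=(A['d']>0)
    z=C[...,2]; print(n,'table z',np.median(z[ok&(abs(z)<15)]))
    # straight cups & bowls: fit circle of points near rim
    for nm,c,h,r in(('ca',(436,262),46,26),('cb',(446,330),46,26),('fa',(500,257),30,36),('fb',(507,337),30,36)):
        p0=atz('top',*c,h)[:2]
        w=ok&(np.hypot(C[...,0]-p0[0],C[...,1]-p0[1])<50)&(z>h-6)&(z<h+8)
        q=C[w][:,:2].astype(np.float32)
        if len(q)>5:
            cc,rr=cv2.minEnclosingCircle(q); print(nm,len(q),np.round(cc,1),round(rr,1))
    w=ok&(abs(C[...,0]-470)<150)&(abs(C[...,1]-60)<150)&(z>50)&(z<59)
    q=C[w][:,:2].astype(np.float32); print('lip',len(q),cv2.minAreaRect(q), np.percentile(q,[1,99],axis=0).round(1).tolist())
    for lo in (66,78,92):
      w=ok&(abs(C[...,0]-470)<150)&(abs(C[...,1]-60)<150)&(z>lo)
      k,lab,st,ce=cv2.connectedComponentsWithStats(w.astype(np.uint8))
      for i in range(1,k):
        if st[i,4]>4: print('  >',lo,st[i,4],ce[i].round(1),C[lab==i].mean(0).round(1))
p=cv2.resize(T['p'][210:340,230:380,::-1],None,fx=5,fy=5,interpolation=cv2.INTER_CUBIC); cv2.imwrite('pics/topz.png',p)
E
```

```text
top table z 0.4916860926211939
ca 154 [ 566.9 -173.1] 26.0
cb 165 [ 433.6 -189.3] 26.0
fa 357 [ 580.1 -303. ] 35.9
fb 374 [ 422.7 -310. ] 35.5
lip 1288 ((543.6813354492188, 83.68032836914062), (165.26760864257812, 230.26150512695312), 3.519731283187866) [[457.3, -34.2], [619.2, 200.2]]
  > 66 904 [307.3 264.7] [554.5  81.9  72.1]
  > 66 11 [271.5 299. ] [487.6 149.9  67.6]
  > 78 21 [350.9 232. ] [615.6  -0.9  94.4]
  > 78 36 [308.4 259.1] [562.2  79.2  95.8]
  > 92 17 [350.9 231.6] [615.8  -0.9  97.3]
  > 92 32 [308.2 258.9] [562.2  79.5  97.9]
side table z -0.08345827816970086
ca 169 [ 564.5 -173.4] 27.4
cb 216 [ 432.1 -190.3] 27.5
fa 305 [ 577.7 -302.5] 36.2
fb 390 [ 420.3 -309.5] 36.2
lip 1005 ((541.1809692382812, 83.24943542480469), (170.1160888671875, 234.13247680664062), 3.4441332817077637) [[452.9, -35.1], [619.4, 200.3]]
  > 66 434 [317.7 237.7] [585.9  39.6  75.6]
  > 66 27 [232. 233.] [457.1 187.6  67.9]
  > 66 8 [237.8 234.1] [465.  176.1  67.3]
  > 66 5 [244.8 232.6] [480.1 169.9  67.4]
  > 66 19 [250.5 235.5] [484.  153.2  67. ]
  > 66 7 [261.1 234.6] [504.3 140.4  66.6]
  > 66 16 [269. 236.] [514.4 124.4  66.9]
  > 66 25 [283.8 236.2] [539.1 101.9  67. ]
  > 78 54 [297.6 229.6] [559.3  76.9  90.5]
  > 78 42 [340.9 236.7] [614.6  -4.3  90.4]
  > 92 26 [297.5 227.1] [560.3  78.2  96.2]
  > 92 20 [340.8 234.5] [614.5  -3.8  96.4]
```

View pics/topz.png

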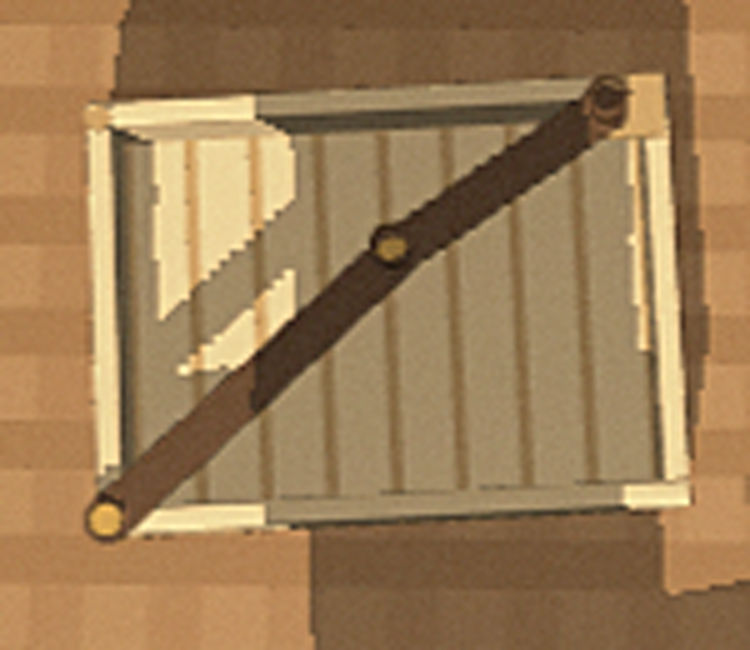

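```bash
cat > plan.py <<'E'
import numpy as np, json
def load(): return json.load(open('cmd.json'))
def plan(wps, save=True):
    """wps: list of 10 (x,y,z,phi,hand) absolute world targets per row -> rounded rows; commanded state tracked with the rounding"""
    x,y,z,f=load(); H,S,T=[],[],[]
    assert len(wps)==10
    for X,Y,Z,F,h in wps:
        a=np.radians(f); D=np.array([X-x,Y-y,Z-z])
        s=np.round(np.array([-np.sin(a)*D[0]+np.cos(a)*D[1],np.cos(a)*D[0]+np.sin(a)*D[1],-D[2]])/10,1)
        t=round(-(F-f),0); assert np.linalg.norm(s)<6.2 and abs(t)<=10.5,(s,t)
        x+=10*(-np.sin(a)*s[0]+np.cos(a)*s[1]); y+=10*(np.cos(a)*s[0]+np.sin(a)*s[1]); z-=10*s[2]; f-=t
        H.append(h);S.append([float(v)+0.0 for v in s]);T.append(float(t)+0.0)
    json.dump([x,y,z,f],open('cmd.json','w'))
    print(json.dumps({"hand":H,"slide":S,"turn":T})); print('cmd',np.round([x,y,z,f],1))
def line(a,b,n):  # n rows from a (excl) to b (incl)
    a=np.array(a,float);b=np.array(b,float); return [a+(b-a)*(i+1)/n for i in range(n)]
def smooth(a,b,n):
    a=np.array(a,float);b=np.array(b,float); t=(np.arange(n)+1)/n; t=t*t*(3-2*t); return [a+(b-a)*k for k in t]
E
echo '[184.587,597.118,248.313,72.823]' > cmd.json
python3 - <<'E'
from plan import *
c=load(); m=[400,297,248,143]; e=[615,-2,145,214]
for a,b in((c,m),(m,e)):
    plan([(*w,-0.4) for w in line(a,b,10)])
E
```

```text
{"hand": [-0.4, -0.4, -0.4, -0.4, -0.4, -0.4, -0.4, -0.4, -0.4, -0.4], "slide": [[-2.9, -2.2, 0.0], [-2.7, -2.6, 0.0], [-2.3, -2.9, 0.0], [-2.0, -3.1, 0.0], [-1.5, -3.4, 0.0], [-1.1, -3.5, 0.0], [-0.7, -3.6, 0.0], [-0.3, -3.7, 0.0], [0.2, -3.7, 0.0], [0.7, -3.6, 0.0]], "turn": [-7.0, -7.0, -7.0, -7.0, -7.0, -7.0, -7.0, -7.0, -7.0, -7.0]}
cmd [399.6 297.  248.3 142.8]
{"hand": [-0.4, -0.4, -0.4, -0.4, -0.4, -0.4, -0.4, -0.4, -0.4, -0.4], "slide": [[1.1, -3.6, 1.1], [1.5, -3.3, 1.0], [1.9, -3.2, 1.0], [2.2, -2.9, 1.1], [2.7, -2.5, 1.0], [2.9, -2.2, 1.0], [3.2, -1.9, 1.0], [3.4, -1.4, 1.1], [3.6, -1.0, 1.0], [3.6, -0.6, 1.0]], "turn": [-7.0, -7.0, -7.0, -8.0, -7.0, -7.0, -7.0, -7.0, -7.0, -7.0]}
cmd [615.1  -1.9 145.3 213.8]
```

Request:
play_rows --hand '[-0.4, -0.4, -0.4, -0.4, -0.4, -0.4, -0.4, -0.4, -0.4, -0.4]' --pt "-2.9 -2.2 0.0" --pt "-2.7 -2.6 0.0" --pt "-2.3 -2.9 0.0" --pt "-2.0 -3.1 0.0" --pt "-1.5 -3.4 0.0" --pt "-1.1 -3.5 0.0" --pt "-0.7 -3.6 0.0" --pt "-0.3 -3.7 0.0" --pt "0.2 -3.7 0.0" --pt "0.7 -3.6 0.0" --turn '[-7.0, -7.0, -7.0, -7.0, -7.0, -7.0, -7.0, -7.0, -7.0, -7.0]'

```text
clock: 1.35
tool_pos: [399.8, 295.8, 247.9]
ee_rot: [[-0.601, -0.799, -0.001], [-0.799, 0.601, -0.0], [0.001, 0.0, -1.0]]
wrist_force: [0.2, 0.7, -0.6]
grip_width: 25.8
```

Request:
play_rows --hand '[-0.4, -0.4, -0.4, -0.4, -0.4, -0.4, -0.4, -0.4, -0.4, -0.4]' --pt "1.1 -3.6 1.1" --pt "1.5 -3.3 1.0" --pt "1.9 -3.2 1.0" --pt "2.2 -2.9 1.1" --pt "2.7 -2.5 1.0" --pt "2.9 -2.2 1.0" --pt "3.2 -1.9 1.0" --pt "3.4 -1.4 1.1" --pt "3.6 -1.0 1.0" --pt "3.6 -0.6 1.0" --turn '[-7.0, -7.0, -7.0, -8.0, -7.0, -7.0, -7.0, -7.0, -7.0, -7.0]'

```text
clock: 2.6
tool_pos: [615.3, -3.0, 144.4]
ee_rot: [[0.56, -0.829, -0.001], [-0.829, -0.56, 0.0], [-0.001, 0.001, -1.0]]
wrist_force: [-0.4, -0.3, -0.1]
grip_width: 25.4
```

```bash
python3 - <<'E'
from cell import *
from cell import monitor,capture
import numpy as np, cv2
from h import *
s=monitor.sense(); print(np.round(s['tool_pos'],1),np.round(s['joint_pos'],1),np.round(s['ee_rot'],3).tolist())
p,d=capture('side'); 
p=p[150:330,180:400,::-1]; cv2.imwrite('pics/s1.png',cv2.resize(p,None,fx=3.3,fy=3.3,interpolation=cv2.INTER_CUBIC))
E
```

```text
[615.3  -3.  144.4] [  -6.3   18.9  -10.4   60.7    0.  -130.3] [[0.56, -0.829, -0.001], [-0.829, -0.56, 0.0], [-0.001, 0.001, -1.0]]
```

View pics/s1.png

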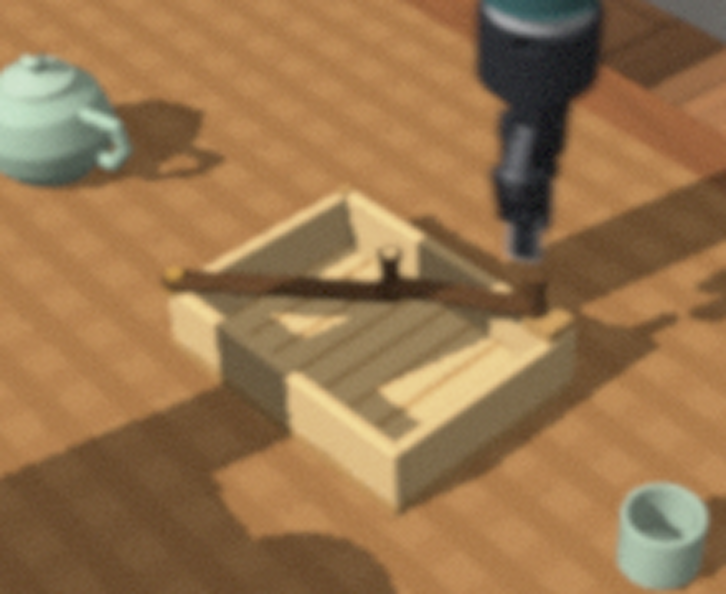

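```bash
python3 - <<'E'
from h import *
a=np.radians(213.8);y=np.array([np.cos(a),np.sin(a),0])
for k in(-17,0,17): print(k,np.round((np.array(proj('side',np.array([615.3,-3,127.4])+k*y))-[180,150])*3.3))
for q in([615.3,-3,98.5],[615.3,-3,72.5],[561.5,79,98.5],[617.5,0,98.5]): print(np.round((np.array(proj('side',q))-[180,150])*3.3), np.round(proj('top',q),1))
E
```

```text
-17 [538. 225.]
0 [532. 241.]
17 [527. 257.]
[531. 275.] [352.1 231.8]
[529. 305.] [351.6 234. ]
[388. 250.] [308.5 259.3]
[530. 272.] [350.5 230.6]
```

```bash
python3 - <<'E'
from plan import *
c=load(); e=[615.4,-2.5,93.3,214]
plan([(*w,-0.3) for w in smooth(c,e,8)]+[(*e,-0.3)]+[(*e,-0.4)])
E
```

```text
{"hand": [-0.3, -0.3, -0.3, -0.3, -0.3, -0.3, -0.3, -0.3, -0.3, -0.4], "slide": [[0.0, 0.0, 0.2], [0.0, 0.0, 0.6], [0.0, 0.0, 0.8], [0.0, 0.0, 1.0], [0.0, 0.0, 1.0], [0.1, 0.0, 0.8], [0.0, 0.0, 0.6], [0.0, 0.0, 0.2], [0.0, 0.0, 0.0], [0.0, 0.0, 0.0]], "turn": [0.0, 0.0, 0.0, 0.0, 0.0, 0.0, 0.0, 0.0, 0.0, 0.0]}
cmd [615.7  -2.7  93.3 213.8]
```

Request:
play_rows --hand '[-0.3, -0.3, -0.3, -0.3, -0.3, -0.3, -0.3, -0.3, -0.3, -0.4]' --pt "0.0 0.0 0.2" --pt "0.0 0.0 0.6" --pt "0.0 0.0 0.8" --pt "0.0 0.0 1.0" --pt "0.0 0.0 1.0" --pt "0.1 0.0 0.8" --pt "0.0 0.0 0.6" --pt "0.0 0.0 0.2" --pt "0.0 0.0 0.0" --pt "0.0 0.0 0.0" --turn '[0.0, 0.0, 0.0, 0.0, 0.0, 0.0, 0.0, 0.0, 0.0, 0.0]'

```text
clock: 3.9
tool_pos: [616.1, -2.7, 93.7]
ee_rot: [[0.557, -0.831, 0.001], [-0.831, -0.557, 0.0], [0.0, -0.001, -1.0]]
wrist_force: [0.1, -0.9, -0.0]
grip_width: 25.8
```

```bash
python3 - <<'E'
from plan import *
E=np.array([561.3,78.8]); R=99
th=[-56.3]+[-56.3-167.7*k/20 for k in range(1,21)]
w=[]
for t in th[1:]:
    a=np.radians(t); w.append((E[0]+R*np.cos(a),E[1]+R*np.sin(a),93.3,213.8+t+56.3,-0.4))
plan(w[:10]); plan(w[10:])
E
```

```text
{"hand": [-0.4, -0.4, -0.4, -0.4, -0.4, -0.4, -0.4, -0.4, -0.4, -0.4], "slide": [[0.0, 1.4, 0.0], [-0.1, 1.5, 0.0], [-0.1, 1.4, 0.0], [-0.1, 1.5, 0.0], [-0.1, 1.4, 0.0], [-0.1, 1.5, 0.0], [-0.2, 1.4, 0.0], [-0.1, 1.5, 0.0], [-0.1, 1.4, 0.0], [-0.1, 1.4, 0.0]], "turn": [8.0, 9.0, 8.0, 9.0, 8.0, 8.0, 9.0, 8.0, 8.0, 9.0]}
cmd [485.6  15.2  93.3 129.8]
{"hand": [-0.4, -0.4, -0.4, -0.4, -0.4, -0.4, -0.4, -0.4, -0.4, -0.4], "slide": [[-0.1, 1.5, 0.0], [-0.1, 1.4, 0.0], [-0.1, 1.5, 0.0], [-0.1, 1.4, 0.0], [-0.1, 1.5, 0.0], [-0.1, 1.4, 0.0], [-0.2, 1.5, 0.0], [-0.1, 1.4, 0.0], [-0.1, 1.4, 0.0], [-0.1, 1.5, 0.0]], "turn": [8.0, 9.0, 8.0, 8.0, 9.0, 8.0, 9.0, 8.0, 8.0, 9.0]}
cmd [490.4 147.7  93.3  45.8]
```

Request:
play_rows --hand '[-0.4, -0.4, -0.4, -0.4, -0.4, -0.4, -0.4, -0.4, -0.4, -0.4]' --pt "0.0 1.4 0.0" --pt "-0.1 1.5 0.0" --pt "-0.1 1.4 0.0" --pt "-0.1 1.5 0.0" --pt "-0.1 1.4 0.0" --pt "-0.1 1.5 0.0" --pt "-0.2 1.4 0.0" --pt "-0.1 1.5 0.0" --pt "-0.1 1.4 0.0" --pt "-0.1 1.4 0.0" --turn '[8.0, 9.0, 8.0, 9.0, 8.0, 8.0, 9.0, 8.0, 8.0, 9.0]'

```text
clock: 5.15
tool_pos: [486.2, 15.0, 94.1]
ee_rot: [[-0.772, -0.636, 0.002], [-0.636, 0.772, -0.001], [-0.001, -0.002, -1.0]]
wrist_force: [1.3, -0.4, 0.3]
grip_width: 26.1
```

Request:
play_rows --hand '[-0.4, -0.4, -0.4, -0.4, -0.4, -0.4, -0.4, -0.4, -0.4, -0.4]' --pt "-0.1 1.5 0.0" --pt "-0.1 1.4 0.0" --pt "-0.1 1.5 0.0" --pt "-0.1 1.4 0.0" --pt "-0.1 1.5 0.0" --pt "-0.1 1.4 0.0" --pt "-0.2 1.5 0.0" --pt "-0.1 1.4 0.0" --pt "-0.1 1.4 0.0" --pt "-0.1 1.5 0.0" --turn '[8.0, 9.0, 8.0, 8.0, 9.0, 8.0, 9.0, 8.0, 8.0, 9.0]'

```text
clock: 6.4
tool_pos: [490.0, 148.0, 93.5]
ee_rot: [[-0.714, 0.7, -0.001], [0.7, 0.714, -0.001], [0.0, -0.001, -1.0]]
wrist_force: [-1.0, -0.7, 0.1]
grip_width: 25.4
```

```bash
python3 - <<'E'
from cell import monitor,capture
import numpy as np, cv2
s=monitor.sense(); print(s['clock'],np.round(s['tool_pos'],1),np.round(s['joint_pos'],1),np.round(s['wrist_force'],1))
p,d=capture('side'); np.savez('pics/s2.npz',p=p,d=d)
p=p[150:330,180:400,::-1]; cv2.imwrite('pics/s2.png',cv2.resize(p,None,fx=3.3,fy=3.3,interpolation=cv2.INTER_CUBIC))
E
```

```text
6.4 [490.  148.   93.5] [  9.6  12.3 -26.4  51.3  -0.   54. ] [-1.  -0.7  0.1]
```

View pics/s2.png

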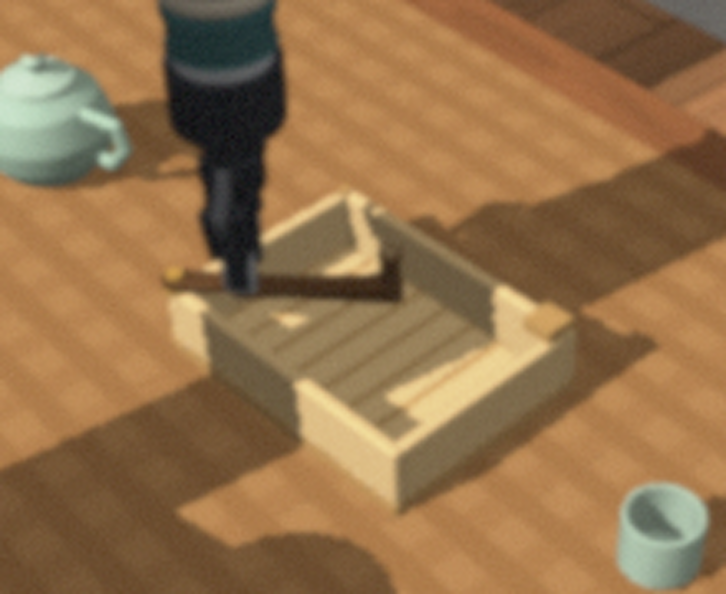

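```bash
python3 - <<'E'
from plan import *
c=load(); a=np.radians(c[3]); y=np.array([np.cos(a),np.sin(a)])
def P(k,z): return [c[0]+k*y[0],c[1]+k*y[1],z,c[3]]
w=[P(2,93.3),P(2,93.3)]+[P(-2,93.3)]
w+=line(P(-2,93.3),P(-2,135),3)
w+=line(P(-2,135),[561.5,78.8,135,43.9],4)
plan([(*q,-0.35) for q in w])
E
```

```text
{"hand": [-0.35, -0.35, -0.35, -0.35, -0.35, -0.35, -0.35, -0.35, -0.35, -0.35], "slide": [[0.0, 0.2, 0.0], [0.0, 0.0, 0.0], [0.0, -0.4, 0.0], [0.0, 0.0, -1.4], [0.0, 0.0, -1.4], [0.0, 0.0, -1.4], [-2.5, 0.1, 0.0], [-2.5, 0.0, 0.0], [-2.4, 0.1, 0.0], [-2.5, 0.1, 0.0]], "turn": [0.0, 0.0, 0.0, 0.0, 0.0, 0.0, 0.0, 1.0, 0.0, 1.0]}
cmd [561.5  78.8 135.3  43.8]
```

Request:
play_rows --hand '[-0.35, -0.35, -0.35, -0.35, -0.35, -0.35, -0.35, -0.35, -0.35, -0.35]' --pt "0.0 0.2 0.0" --pt "0.0 0.0 0.0" --pt "0.0 -0.4 0.0" --pt "0.0 0.0 -1.4" --pt "0.0 0.0 -1.4" --pt "0.0 0.0 -1.4" --pt "-2.5 0.1 0.0" --pt "-2.5 0.0 0.0" --pt "-2.4 0.1 0.0" --pt "-2.5 0.1 0.0" --turn '[0.0, 0.0, 0.0, 0.0, 0.0, 0.0, 0.0, 1.0, 0.0, 1.0]'

```text
clock: 7.7
tool_pos: [562.7, 77.1, 134.7]
ee_rot: [[-0.691, 0.723, -0.001], [0.723, 0.691, -0.0], [0.001, -0.001, -1.0]]
wrist_force: [0.5, 1.0, -0.3]
grip_width: 27.8
```

```bash
cat > look.py <<'E'
import sys
from cell import monitor,capture
import numpy as np, cv2
from h import *
s=monitor.sense(); print(round(s['clock'],2),np.round(s['tool_pos'],1),np.round(s['joint_pos'],1),np.round(s['wrist_force'],1))
n,f=sys.argv[1:3]
p,d=capture(n); np.savez(f'pics/{f}.npz',p=p,d=d)
C=cloud(n,d); z=C[...,2]
w=(d>0)&(z>80)&(z<99.8)&(abs(C[...,0]-540)<120)&(abs(C[...,1]-90)<120)
k,lab,st,ce=cv2.connectedComponentsWithStats(w.astype(np.uint8))
for i in range(1,k):
    if st[i,4]>4: print(st[i,4],ce[i].round(1),C[lab==i].mean(0).round(1))
y,x=(150,180) if n=='side' else (180,210)
p=p[y:y+180,x:x+220,::-1]; cv2.imwrite(f'pics/{f}.png',cv2.resize(p,None,fx=3.3,fy=3.3,interpolation=cv2.INTER_CUBIC))
E
python3 look.py side s3
```

```text
7.7 [562.7  77.1 134.7] [  1.3  15.  -17.1  58.   -0.   47.6] [ 0.5  1.  -0.3]
51 [252.5 229.6] [484.5 143.1  90.2]
45 [297.5 229.8] [558.7  76.3  90.7]
```

View pics/s3.png

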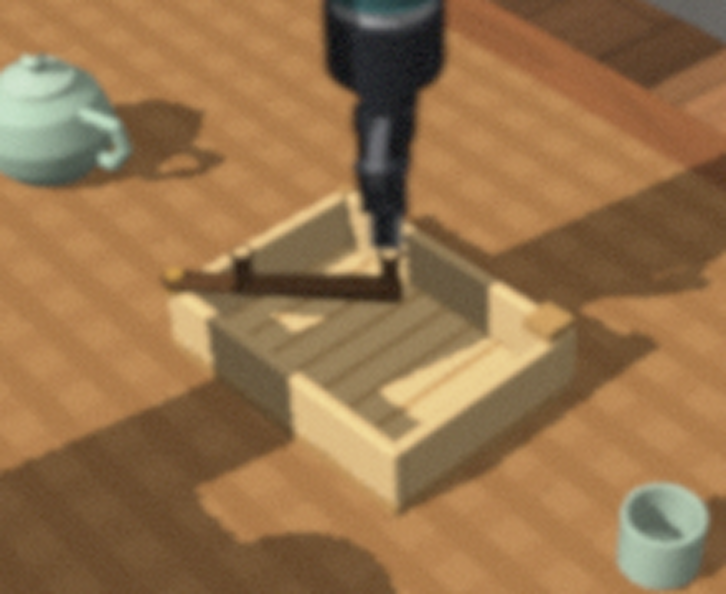

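```bash
python3 - <<'E'
from plan import *
Pv=np.array([455.9,188.2]); c=load()
s=[561.2,78.5]; d=np.array(s)-Pv; R=np.hypot(*d); a0=np.degrees(np.arctan2(d[1],d[0])); print(R,a0)
w=[(*q,-0.3) for q in smooth(c,[*s,93.3,c[3]],8)]
n=12
for k in range(1,n+1):
    t=a0+(3.0-a0)*(k/n); r=R+(150.5-R)*k/n; a=np.radians(t)
    w.append((Pv[0]+r*np.cos(a),Pv[1]+r*np.sin(a),93.3,c[3]+t-a0,-0.4))
plan(w[:10]);plan(w[10:])
E
```

```text
152.05979087188044 -46.1724011329125
{"hand": [-0.3, -0.3, -0.3, -0.3, -0.3, -0.3, -0.3, -0.3, -0.4, -0.4], "slide": [[0.0, 0.0, 0.2], [0.0, 0.0, 0.5], [0.0, 0.0, 0.6], [0.0, 0.0, 0.8], [0.0, 0.0, 0.8], [0.0, 0.0, 0.6], [0.0, 0.0, 0.5], [0.0, 0.0, 0.2], [0.1, 1.0, 0.0], [0.0, 1.1, 0.0]], "turn": [0.0, 0.0, 0.0, 0.0, 0.0, 0.0, 0.0, 0.0, -4.0, -4.0]}
cmd [575.4  94.6  93.3  51.8]
{"hand": [-0.4, -0.4, -0.4, -0.4, -0.4, -0.4, -0.4, -0.4, -0.4, -0.4], "slide": [[0.1, 1.1, 0.0], [0.0, 1.1, 0.0], [0.1, 1.1, 0.0], [0.0, 1.0, 0.0], [0.1, 1.1, 0.0], [0.0, 1.1, 0.0], [0.1, 1.1, 0.0], [0.0, 1.1, 0.0], [0.1, 1.0, 0.0], [0.0, 1.1, 0.0]], "turn": [-4.0, -4.0, -4.0, -5.0, -4.0, -4.0, -4.0, -4.0, -4.0, -4.0]}
cmd [606.4 195.9  93.3  92.8]
```

Request:
play_rows --hand '[-0.3, -0.3, -0.3, -0.3, -0.3, -0.3, -0.3, -0.3, -0.4, -0.4]' --pt "0.0 0.0 0.2" --pt "0.0 0.0 0.5" --pt "0.0 0.0 0.6" --pt "0.0 0.0 0.8" --pt "0.0 0.0 0.8" --pt "0.0 0.0 0.6" --pt "0.0 0.0 0.5" --pt "0.0 0.0 0.2" --pt "0.1 1.0 0.0" --pt "0.0 1.1 0.0" --turn '[0.0, 0.0, 0.0, 0.0, 0.0, 0.0, 0.0, 0.0, -4.0, -4.0]'

```text
clock: 9.0
tool_pos: [574.3, 93.8, 92.8]
ee_rot: [[-0.787, 0.617, -0.003], [0.617, 0.787, -0.002], [0.001, -0.003, -1.0]]
wrist_force: [-2.4, -2.3, -0.3]
grip_width: 25.2
```

Request:
play_rows --hand '[-0.4, -0.4, -0.4, -0.4, -0.4, -0.4, -0.4, -0.4, -0.4, -0.4]' --pt "0.1 1.1 0.0" --pt "0.0 1.1 0.0" --pt "0.1 1.1 0.0" --pt "0.0 1.0 0.0" --pt "0.1 1.1 0.0" --pt "0.0 1.1 0.0" --pt "0.1 1.1 0.0" --pt "0.0 1.1 0.0" --pt "0.1 1.0 0.0" --pt "0.0 1.1 0.0" --turn '[-4.0, -4.0, -4.0, -5.0, -4.0, -4.0, -4.0, -4.0, -4.0, -4.0]'

```text
clock: 10.25
tool_pos: [607.5, 194.9, 93.4]
ee_rot: [[-0.999, -0.05, 0.002], [-0.05, 0.999, -0.003], [-0.002, -0.003, -1.0]]
wrist_force: [1.7, -3.6, -2.8]
grip_width: 25.6
```

```bash
python3 look.py side s4
```

```text
10.25 [607.5 194.9  93.4] [ 12.1  23.6 -10.3  55.9  -0.2   9.2] [ 1.7 -3.6 -2.8]
104 [281.9 200. ] [603.2 188.   90.3]
44 [251.4 218.3] [506.1 177.3  90.8]
```

View pics/s4.png

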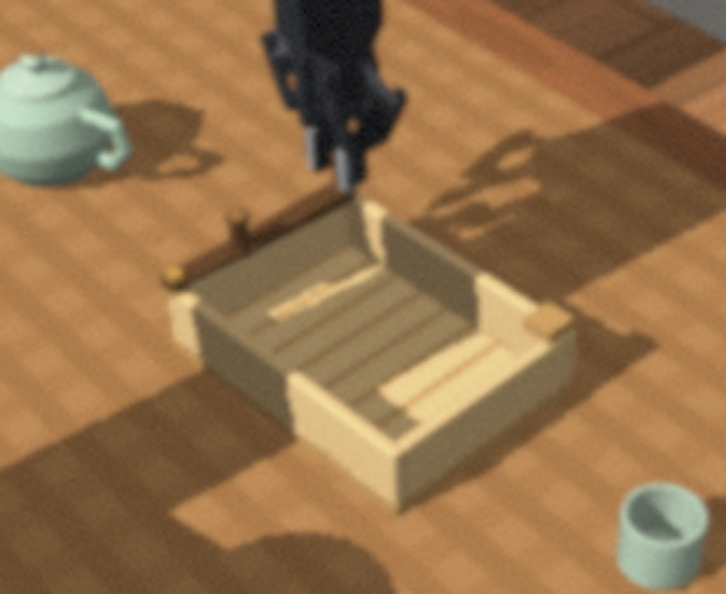

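```bash
python3 - <<'E'
from plan import *
c=load()
A=[c[0],c[1]+2,93.3,c[3]]; B=[c[0],c[1]-2.5,93.3,c[3]]; U=[B[0],B[1],150,c[3]]
w=[(*A,-.4),(*A,-.4),(*B,-.4)]+[(*q,-.4) for q in line(B,U,3)]
e=[565.7,-173.3,150,3.8]
t=line(U,e,11)
w+=[(*q,min(1,-.4+.3*i)) for i,q in enumerate(t)]
w+=[(*e,1)]*3
w[-3:]=[(*q,1) for q in line(e,[565.7,-173.3,110,3.8],3)]
plan(w[:10]);plan(w[10:])
E
```

```text
{"hand": [-0.4, -0.4, -0.4, -0.4, -0.4, -0.4, -0.4, -0.10000000000000003, 0.19999999999999996, 0.4999999999999999], "slide": [[0.0, 0.2, 0.0], [0.0, 0.0, 0.0], [0.0, -0.4, 0.0], [0.0, 0.0, -1.9], [0.0, 0.0, -1.9], [0.0, 0.0, -1.9], [0.5, -3.4, 0.0], [0.1, -3.3, 0.0], [-0.4, -3.4, 0.0], [-0.8, -3.2, 0.0]], "turn": [0.0, 0.0, 0.0, 0.0, 0.0, 0.0, 8.0, 8.0, 8.0, 8.0]}
cmd [591.3  60.2 150.3  60.8]
{"hand": [0.7999999999999999, 1, 1, 1, 1, 1, 1, 1, 1, 1], "slide": [[-1.3, -3.1, 0.0], [-1.8, -2.9, 0.0], [-2.1, -2.5, 0.0], [-2.5, -2.3, 0.0], [-2.8, -1.9, 0.0], [-3.0, -1.5, 0.0], [-3.2, -1.0, 0.0], [0.0, 0.0, 1.4], [0.0, 0.0, 1.3], [0.0, 0.0, 1.3]], "turn": [8.0, 9.0, 8.0, 8.0, 8.0, 8.0, 8.0, 0.0, 0.0, 0.0]}
cmd [ 565.9 -173.7  110.3    3.8]
```

Request:
play_rows --hand '[-0.4, -0.4, -0.4, -0.4, -0.4, -0.4, -0.4, -0.1, 0.2, 0.5]' --pt "0.0 0.2 0.0" --pt "0.0 0.0 0.0" --pt "0.0 -0.4 0.0" --pt "0.0 0.0 -1.9" --pt "0.0 0.0 -1.9" --pt "0.0 0.0 -1.9" --pt "0.5 -3.4 0.0" --pt "0.1 -3.3 0.0" --pt "-0.4 -3.4 0.0" --pt "-0.8 -3.2 0.0" --turn '[0.0, 0.0, 0.0, 0.0, 0.0, 0.0, 8.0, 8.0, 8.0, 8.0]'

```text
clock: 11.55
tool_pos: [591.7, 59.4, 152.1]
ee_rot: [[-0.871, 0.491, 0.002], [0.491, 0.871, 0.0], [-0.002, 0.001, -1.0]]
wrist_force: [-0.1, -0.1, -0.4]
grip_width: 63.7
```

Request:
play_rows --hand '[0.8, 1, 1, 1, 1, 1, 1, 1, 1, 1]' --pt "-1.3 -3.1 0.0" --pt "-1.8 -2.9 0.0" --pt "-2.1 -2.5 0.0" --pt "-2.5 -2.3 0.0" --pt "-2.8 -1.9 0.0" --pt "-3.0 -1.5 0.0" --pt "-3.2 -1.0 0.0" --pt "0.0 0.0 1.4" --pt "0.0 0.0 1.3" --pt "0.0 0.0 1.3" --turn '[8.0, 9.0, 8.0, 8.0, 8.0, 8.0, 8.0, 0.0, 0.0, 0.0]'

```text
clock: 12.8
tool_pos: [565.6, -172.5, 109.4]
ee_rot: [[-0.068, 0.998, -0.001], [0.998, 0.068, 0.001], [0.001, -0.001, -1.0]]
wrist_force: [-0.1, -0.7, 0.1]
grip_width: 85.6
```

```bash
python3 look.py top t5; python3 - <<'E'
import numpy as np,cv2
from h import *
p=np.load('pics/t5.npz')['p']
cv2.imwrite('pics/t5.png',cv2.resize(p[170:360,220:540,::-1],None,fx=2.5,fy=2.5,interpolation=cv2.INTER_CUBIC))
E
```

```text
12.8 [ 565.6 -172.5  109.4] [-23.2  18.6 -15.6  55.9   0.   62.8] [-0.1 -0.7  0.1]
28 [250.5 233.9] [609.6 190.9  94.4]
28 [253.  286.7] [508.5 182.6  96.3]
```

View pics/t5.png

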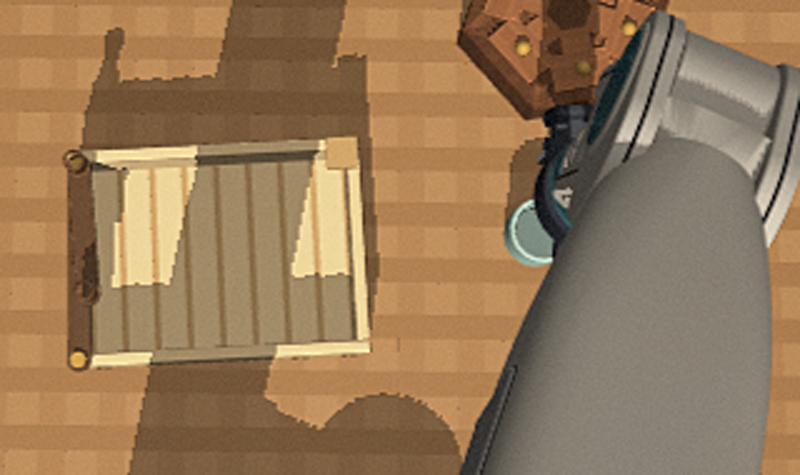

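```bash
python3 - <<'E'
from h import *
T=np.load('pics/top0.npz');C=cloud('top',T['d']);z=C[...,2]
w=(T['d']>0)&(z>15)&(abs(C[...,0]-705)<110)&(abs(C[...,1]+200)<110)&(C[...,0]>600)
q=C[w]; print(q.min(0),q.max(0)); 
r=cv2.minEnclosingCircle(q[:,:2].astype(np.float32)); print(r)
m=(q[:,0]<q[:,0].min()+12); print(q[m].round(0)[:12])
# guard line: points on bars z 60..76 after swing
T=np.load('pics/t5.npz');C=cloud('top',T['d']);z=C[...,2]
w=(T['d']>0)&(z>63)&(z<76)&(C[...,1]>165)&(C[...,1]<215)&(abs(C[...,0]-530)<95)
v=cv2.fitLine(C[w][:,:2].astype(np.float32),cv2.DIST_HUBER,0,.01,.01).ravel(); print('bar ang',np.degrees(np.arctan2(v[1],v[0])),v)
w=(T['d']>0)&(z>50)&(z<59)&(C[...,1]<-15)&(C[...,1]>-60)&(abs(C[...,0]-530)<70)
v=cv2.fitLine(C[w][:,:2].astype(np.float32),cv2.DIST_HUBER,0,.01,.01).ravel(); print('right wall',np.degrees(np.arctan2(v[1],v[0])),v)
E
```

```text
[ 600.13538263 -309.88419004   15.15645905] [ 814.9586684  -110.61677526   64.01173211]
((706.2032470703125, -222.82257080078125), 134.06739807128906)
[[ 611. -288.   34.]
 [ 612. -295.   30.]
 [ 611. -296.   32.]
 [ 612. -299.   29.]
 [ 611. -300.   32.]
 [ 612. -304.   32.]
 [ 612. -306.   31.]
 [ 611. -309.   36.]
 [ 609. -284.   31.]
 [ 609. -286.   31.]
 [ 609. -288.   33.]
 [ 610. -291.   28.]]
bar ang 1.2177212 [9.9977416e-01 2.1251647e-02 5.3150610e+02 1.8873102e+02]
right wall 2.421225 [ 9.9910724e-01  4.2245779e-02  5.3200092e+02 -2.6722340e+01]
```

```bash
python3 - <<'E'
from h import *
for n in('top0','side0'):
    T=np.load(f'pics/{n}.npz');C=cloud(n[:-1],T['d']);z=C[...,2]
    w=(T['d']>0)&(z>12)&(C[...,0]>600)&(C[...,0]<850)&(C[...,1]>-320)&(C[...,1]<-90)&~(np.hypot(C[...,0]-579,C[...,1]+303)<45)
    q=C[w]; print(n,q.min(0).round(1),q.max(0).round(1), 'nearest',q[q[:,0].argsort()[:8:2]].round(0).tolist())
E
```

```text
top0 [ 662.6 -279.6   12.1] [ 826.7 -110.4   64. ] nearest [[663.0, -166.0, 45.0], [663.0, -167.0, 31.0], [664.0, -171.0, 39.0], [664.0, -167.0, 18.0]]
side0 [ 660.2 -280.3   12. ] [ 824.  -109.    61.4] nearest [[660.0, -170.0, 19.0], [661.0, -170.0, 45.0], [661.0, -173.0, 29.0], [661.0, -171.0, 22.0]]
```

```bash
python3 - <<'E'
from plan import *
c=load(); e=[565.7,-173.3,28.3,3.8]
plan([(*q,1) for q in smooth(c,e,7)]+[(*e,1),(*e,-1),(*e,-1)])
u=[565.7,-173.3,125,3.8]
plan([(*e,-1)]*3+[(*q,-1) for q in smooth(e,u,7)])
E
```

```text
{"hand": [1, 1, 1, 1, 1, 1, 1, 1, -1, -1], "slide": [[0.0, 0.0, 0.5], [0.0, 0.0, 1.1], [0.0, 0.0, 1.6], [0.0, 0.0, 1.8], [0.0, 0.0, 1.6], [0.0, 0.0, 1.1], [0.0, 0.0, 0.5], [0.0, 0.0, 0.0], [0.0, 0.0, 0.0], [0.0, 0.0, 0.0]], "turn": [0.0, 0.0, 0.0, 0.0, 0.0, 0.0, 0.0, 0.0, 0.0, 0.0]}
cmd [ 565.9 -173.7   28.3    3.8]
{"hand": [-1, -1, -1, -1, -1, -1, -1, -1, -1, -1], "slide": [[0.0, 0.0, 0.0], [0.0, 0.0, 0.0], [0.0, 0.0, 0.0], [0.0, 0.0, -0.5], [0.0, 0.0, -1.4], [0.0, 0.0, -1.9], [0.0, 0.0, -2.1], [0.0, 0.0, -1.9], [0.0, 0.0, -1.3], [0.0, 0.0, -0.6]], "turn": [0.0, 0.0, 0.0, 0.0, 0.0, 0.0, 0.0, 0.0, 0.0, 0.0]}
cmd [ 565.9 -173.7  125.3    3.8]
```

Request:
play_rows --hand '[1, 1, 1, 1, 1, 1, 1, 1, -1, -1]' --pt "0.0 0.0 0.5" --pt "0.0 0.0 1.1" --pt "0.0 0.0 1.6" --pt "0.0 0.0 1.8" --pt "0.0 0.0 1.6" --pt "0.0 0.0 1.1" --pt "0.0 0.0 0.5" --pt "0.0 0.0 0.0" --pt "0.0 0.0 0.0" --pt "0.0 0.0 0.0" --turn '[0.0, 0.0, 0.0, 0.0, 0.0, 0.0, 0.0, 0.0, 0.0, 0.0]'

```text
clock: 14.1
tool_pos: [566.5, -173.9, 29.0]
ee_rot: [[-0.067, 0.998, 0.001], [0.998, 0.067, -0.0], [-0.001, 0.001, -1.0]]
wrist_force: [1.5, -0.0, 13.3]
grip_width: 51.8
```

Request:
play_rows --hand '[-1, -1, -1, -1, -1, -1, -1, -1, -1, -1]' --pt "0.0 0.0 0.0" --pt "0.0 0.0 0.0" --pt "0.0 0.0 0.0" --pt "0.0 0.0 -0.5" --pt "0.0 0.0 -1.4" --pt "0.0 0.0 -1.9" --pt "0.0 0.0 -2.1" --pt "0.0 0.0 -1.9" --pt "0.0 0.0 -1.3" --pt "0.0 0.0 -0.6" --turn '[0.0, 0.0, 0.0, 0.0, 0.0, 0.0, 0.0, 0.0, 0.0, 0.0]'

```text
clock: 15.35
tool_pos: [566.2, -173.8, 126.3]
ee_rot: [[-0.067, 0.998, 0.001], [0.998, 0.067, -0.0], [-0.001, 0.001, -1.0]]
wrist_force: [0.2, 0.4, -1.2]
grip_width: 50.9
```

```bash
python3 look.py side s6; python3 - <<'E'
import numpy as np,cv2
p=np.load('pics/s6.npz')['p']
cv2.imwrite('pics/s6.png',cv2.resize(p[180:430,220:500,::-1],None,fx=2.3,fy=2.3,interpolation=cv2.INTER_CUBIC))
E
```

```text
15.35 [ 566.2 -173.8  126.3] [-23.3  17.6 -14.6  57.7  -0.   62.9] [ 0.2  0.4 -1.2]
41 [282.3 199.3] [605.2 189.   90.5]
47 [251.2 217.9] [506.3 178.   91.4]
```

View pics/s6.png

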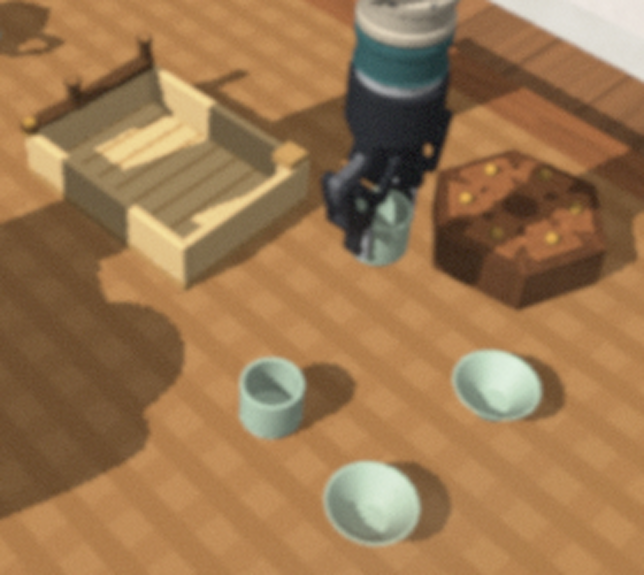

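```bash
python3 - <<'E'
from plan import *
c=load(); e=[541,108.5,125.3,3.8]
plan([(*q,-1) for q in smooth(c,e,10)])
l=[541,108.5,42.3,3.8]
plan([(*q,-1) for q in smooth(e,l,8)]+[(541,108.5,40.3,3.8,-1),(541,108.5,38.3,3.8,-1)])
E
```

```text
{"hand": [-1, -1, -1, -1, -1, -1, -1, -1, -1, -1], "slide": [[0.8, 0.0, 0.0], [2.1, -0.1, 0.0], [3.2, 0.0, 0.0], [3.9, -0.1, 0.0], [4.2, -0.1, 0.0], [4.2, -0.1, 0.0], [3.8, -0.1, 0.0], [3.2, 0.0, 0.0], [2.1, -0.1, 0.0], [0.8, 0.0, 0.0]], "turn": [0.0, 0.0, 0.0, 0.0, 0.0, 0.0, 0.0, 0.0, 0.0, 0.0]}
cmd [541.1 108.3 125.3   3.8]
{"hand": [-1, -1, -1, -1, -1, -1, -1, -1, -1, -1], "slide": [[0.0, 0.0, 0.4], [0.0, 0.0, 0.9], [0.0, 0.0, 1.3], [0.0, 0.0, 1.6], [0.0, 0.0, 1.5], [0.0, 0.0, 1.3], [0.0, 0.0, 0.9], [0.0, 0.0, 0.4], [0.0, 0.0, 0.2], [0.0, 0.0, 0.2]], "turn": [0.0, 0.0, 0.0, 0.0, 0.0, 0.0, 0.0, 0.0, 0.0, 0.0]}
cmd [541.1 108.3  38.3   3.8]
```

Request:
play_rows --hand '[-1, -1, -1, -1, -1, -1, -1, -1, -1, -1]' --pt "0.8 0.0 0.0" --pt "2.1 -0.1 0.0" --pt "3.2 0.0 0.0" --pt "3.9 -0.1 0.0" --pt "4.2 -0.1 0.0" --pt "4.2 -0.1 0.0" --pt "3.8 -0.1 0.0" --pt "3.2 0.0 0.0" --pt "2.1 -0.1 0.0" --pt "0.8 0.0 0.0" --turn '[0.0, 0.0, 0.0, 0.0, 0.0, 0.0, 0.0, 0.0, 0.0, 0.0]'

```text
clock: 16.65
tool_pos: [539.4, 110.3, 124.6]
ee_rot: [[-0.069, 0.998, -0.002], [0.998, 0.069, 0.0], [0.0, -0.002, -1.0]]
wrist_force: [-0.4, 0.4, -0.8]
grip_width: 50.4
```

```bash
python3 look.py side s7
```

```text
16.65 [539.4 110.3 124.6] [  4.8  14.  -19.8  56.3   0.   90.8] [-0.4  0.4 -0.8]
27 [282.2 198.8] [604.5 188.1  92.9]
42 [251.5 218.1] [506.8 177.6  91. ]
```

View pics/s7.png

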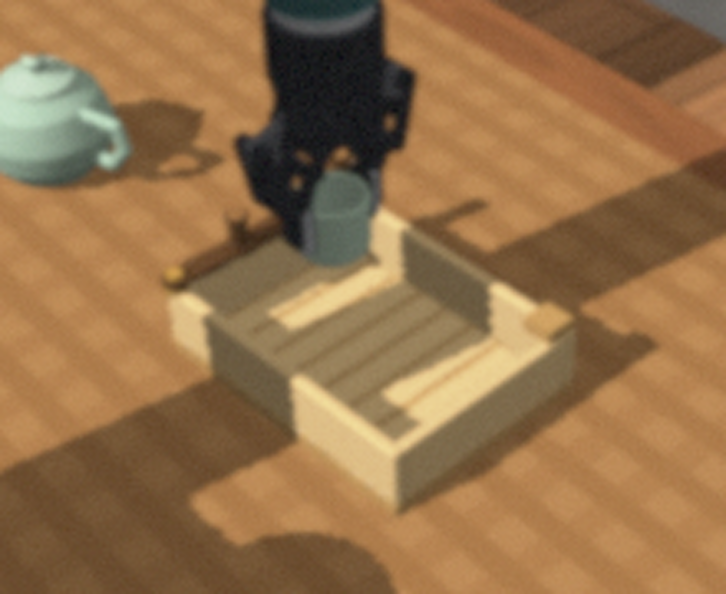

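Request:
play_rows --hand '[-1, -1, -1, -1, -1, -1, -1, -1, -1, -1]' --pt "0.0 0.0 0.4" --pt "0.0 0.0 0.9" --pt "0.0 0.0 1.3" --pt "0.0 0.0 1.6" --pt "0.0 0.0 1.5" --pt "0.0 0.0 1.3" --pt "0.0 0.0 0.9" --pt "0.0 0.0 0.4" --pt "0.0 0.0 0.2" --pt "0.0 0.0 0.2" --turn '[0.0, 0.0, 0.0, 0.0, 0.0, 0.0, 0.0, 0.0, 0.0, 0.0]'

```text
clock: 17.95
tool_pos: [541.6, 108.4, 39.4]
ee_rot: [[-0.067, 0.998, 0.001], [0.998, 0.067, 0.0], [0.0, 0.001, -1.0]]
wrist_force: [-4.2, 0.1, 14.0]
grip_width: 50.7
```

```bash
python3 - <<'E'
from plan import *
c=load(); u=[c[0],c[1],125.3,3.8]
plan([(*c,.2),(*c,.5),(*c,.5)]+[(*q,.5) for q in smooth(c,u,7)])
e=[432.9,-189.8,110.3,3.8]
plan([(*q,1) for q in smooth(u,e,10)])
d=[432.9,-189.8,28.3,3.8]
plan([(*q,1) for q in smooth(e,d,7)]+[(*d,1),(*d,-1),(*d,-1)])
E
```

```text
{"hand": [0.2, 0.5, 0.5, 0.5, 0.5, 0.5, 0.5, 0.5, 0.5, 0.5], "slide": [[0.0, 0.0, 0.0], [0.0, 0.0, 0.0], [0.0, 0.0, 0.0], [0.0, 0.0, -0.5], [0.0, 0.0, -1.2], [0.0, 0.0, -1.7], [0.0, 0.0, -1.9], [0.0, 0.0, -1.7], [0.0, 0.0, -1.2], [0.0, 0.0, -0.5]], "turn": [0.0, 0.0, 0.0, 0.0, 0.0, 0.0, 0.0, 0.0, 0.0, 0.0]}
cmd [541.1 108.3 125.3   3.8]
{"hand": [1, 1, 1, 1, 1, 1, 1, 1, 1, 1], "slide": [[-0.8, -0.4, 0.0], [-2.2, -0.9, 0.2], [-3.3, -1.5, 0.1], [-3.9, -1.7, 0.2], [-4.3, -1.9, 0.3], [-4.3, -1.9, 0.2], [-4.0, -1.7, 0.2], [-3.2, -1.4, 0.1], [-2.2, -1.0, 0.2], [-0.8, -0.4, 0.0]], "turn": [0.0, 0.0, 0.0, 0.0, 0.0, 0.0, 0.0, 0.0, 0.0, 0.0]}
cmd [ 432.7 -189.6  110.3    3.8]
{"hand": [1, 1, 1, 1, 1, 1, 1, 1, -1, -1], "slide": [[0.0, 0.0, 0.5], [0.0, 0.0, 1.1], [0.0, 0.0, 1.6], [0.0, 0.0, 1.8], [0.0, 0.0, 1.6], [0.0, 0.0, 1.1], [0.0, 0.0, 0.5], [0.0, 0.0, 0.0], [0.0, 0.0, 0.0], [0.0, 0.0, 0.0]], "turn": [0.0, 0.0, 0.0, 0.0, 0.0, 0.0, 0.0, 0.0, 0.0, 0.0]}
cmd [ 432.7 -189.6   28.3    3.8]
```

Request:
play_rows --hand '[0.2, 0.5, 0.5, 0.5, 0.5, 0.5, 0.5, 0.5, 0.5, 0.5]' --pt "0.0 0.0 0.0" --pt "0.0 0.0 0.0" --pt "0.0 0.0 0.0" --pt "0.0 0.0 -0.5" --pt "0.0 0.0 -1.2" --pt "0.0 0.0 -1.7" --pt "0.0 0.0 -1.9" --pt "0.0 0.0 -1.7" --pt "0.0 0.0 -1.2" --pt "0.0 0.0 -0.5" --turn '[0.0, 0.0, 0.0, 0.0, 0.0, 0.0, 0.0, 0.0, 0.0, 0.0]'

```text
clock: 19.2
tool_pos: [541.6, 108.3, 126.5]
ee_rot: [[-0.067, 0.998, 0.002], [0.998, 0.067, 0.0], [-0.0, 0.002, -1.0]]
wrist_force: [-0.3, 0.1, 0.7]
grip_width: 64.0
```

Request:
play_rows --hand '[1, 1, 1, 1, 1, 1, 1, 1, 1, 1]' --pt "-0.8 -0.4 0.0" --pt "-2.2 -0.9 0.2" --pt "-3.3 -1.5 0.1" --pt "-3.9 -1.7 0.2" --pt "-4.3 -1.9 0.3" --pt "-4.3 -1.9 0.2" --pt "-4.0 -1.7 0.2" --pt "-3.2 -1.4 0.1" --pt "-2.2 -1.0 0.2" --pt "-0.8 -0.4 0.0" --turn '[0.0, 0.0, 0.0, 0.0, 0.0, 0.0, 0.0, 0.0, 0.0, 0.0]'

```text
clock: 20.45
tool_pos: [431.2, -190.4, 109.5]
ee_rot: [[-0.064, 0.998, -0.002], [0.998, 0.064, 0.001], [0.001, -0.002, -1.0]]
wrist_force: [-0.2, -0.2, -0.3]
grip_width: 85.2
```

```bash
python3 look.py top t8; python3 - <<'E'
from h import *
A=np.load('pics/t8.npz');p=A['p'];C=cloud('top',A['d']);z=C[...,2]
cv2.imwrite('pics/t8.png',cv2.resize(p[170:360,220:540,::-1],None,fx=2.5,fy=2.5,interpolation=cv2.INTER_CUBIC))
w=(A['d']>0)&(np.hypot(C[...,0]-541,C[...,1]-108)<40)&(z>48)&(z<64)
q=C[w];print(len(q),cv2.minEnclosingCircle(q[:,:2].astype(np.float32)),q[:,2].min(),q[:,2].max(),np.median(q[:,2]))
E
```

```text
20.45 [ 431.2 -190.4  109.5] [-31.7   7.4 -30.2  52.5  -0.   54.6] [-0.2 -0.2 -0.3]
35 [249.7 234.4] [608.5 192.4  94.9]
22 [254.6 287. ] [507.9 179.3  97. ]
156 ((542.0001831054688, 109.02129364013672), 26.106966018676758) 48.15991205497812 62.94583706380649 55.66513541259769
```

View pics/t8.png

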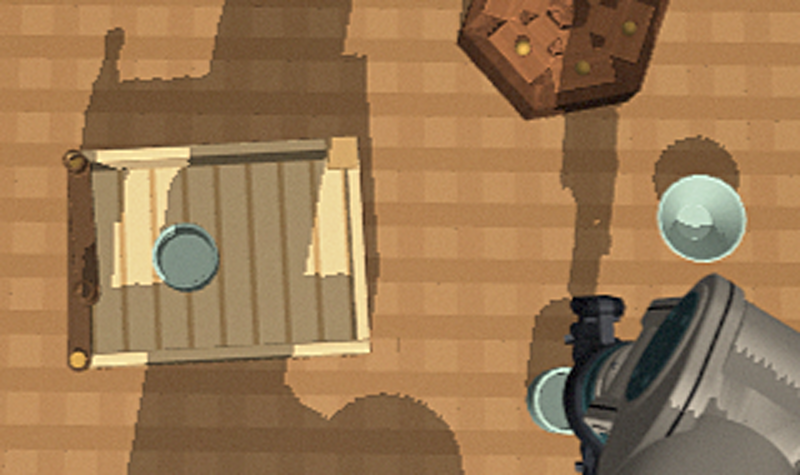

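Request:
play_rows --hand '[1, 1, 1, 1, 1, 1, 1, 1, -1, -1]' --pt "0.0 0.0 0.5" --pt "0.0 0.0 1.1" --pt "0.0 0.0 1.6" --pt "0.0 0.0 1.8" --pt "0.0 0.0 1.6" --pt "0.0 0.0 1.1" --pt "0.0 0.0 0.5" --pt "0.0 0.0 0.0" --pt "0.0 0.0 0.0" --pt "0.0 0.0 0.0" --turn '[0.0, 0.0, 0.0, 0.0, 0.0, 0.0, 0.0, 0.0, 0.0, 0.0]'

```text
clock: 21.75
tool_pos: [433.2, -190.0, 29.0]
ee_rot: [[-0.067, 0.998, 0.001], [0.998, 0.067, -0.001], [-0.001, 0.001, -1.0]]
wrist_force: [-3.4, 2.4, 43.0]
grip_width: 51.6
```

```bash
python3 - <<'E'
from plan import *
c=load(); u=[c[0],c[1],125.3,3.8]
plan([(*c,-1)]*3+[(*q,-1) for q in smooth(c,u,7)])
e=[545.5,33.5,125.3,3.8]
plan([(*q,-1) for q in smooth(u,e,10)])
l=[545.5,33.5,42.3,3.8]
plan([(*q,-1) for q in smooth(e,l,8)]+[(545.5,33.5,40.3,3.8,-1),(545.5,33.5,38.5,3.8,-1)])
E
```

```text
{"hand": [-1, -1, -1, -1, -1, -1, -1, -1, -1, -1], "slide": [[0.0, 0.0, 0.0], [0.0, 0.0, 0.0], [0.0, 0.0, 0.0], [0.0, 0.0, -0.5], [0.0, 0.0, -1.4], [0.0, 0.0, -1.9], [0.0, 0.0, -2.1], [0.0, 0.0, -1.9], [0.0, 0.0, -1.4], [0.0, 0.0, -0.5]], "turn": [0.0, 0.0, 0.0, 0.0, 0.0, 0.0, 0.0, 0.0, 0.0, 0.0]}
cmd [ 432.7 -189.6  125.3    3.8]
{"hand": [-1, -1, -1, -1, -1, -1, -1, -1, -1, -1], "slide": [[0.6, 0.4, 0.0], [1.6, 0.9, 0.0], [2.4, 1.5, 0.0], [3.0, 1.7, 0.0], [3.2, 1.9, 0.0], [3.1, 1.9, 0.0], [3.0, 1.7, 0.0], [2.4, 1.4, 0.0], [1.6, 1.0, 0.0], [0.6, 0.3, 0.0]], "turn": [0.0, 0.0, 0.0, 0.0, 0.0, 0.0, 0.0, 0.0, 0.0, 0.0]}
cmd [545.1  33.4 125.3   3.8]
{"hand": [-1, -1, -1, -1, -1, -1, -1, -1, -1, -1], "slide": [[0.0, 0.0, 0.4], [0.0, 0.0, 0.9], [0.0, 0.0, 1.3], [0.0, 0.0, 1.6], [0.0, 0.0, 1.5], [0.0, 0.0, 1.3], [0.0, 0.0, 0.9], [0.0, 0.0, 0.4], [0.0, 0.0, 0.2], [0.0, 0.0, 0.2]], "turn": [0.0, 0.0, 0.0, 0.0, 0.0, 0.0, 0.0, 0.0, 0.0, 0.0]}
cmd [545.1  33.4  38.3   3.8]
```

Request:
play_rows --hand '[-1, -1, -1, -1, -1, -1, -1, -1, -1, -1]' --pt "0.0 0.0 0.0" --pt "0.0 0.0 0.0" --pt "0.0 0.0 0.0" --pt "0.0 0.0 -0.5" --pt "0.0 0.0 -1.4" --pt "0.0 0.0 -1.9" --pt "0.0 0.0 -2.1" --pt "0.0 0.0 -1.9" --pt "0.0 0.0 -1.4" --pt "0.0 0.0 -0.5" --turn '[0.0, 0.0, 0.0, 0.0, 0.0, 0.0, 0.0, 0.0, 0.0, 0.0]'

```text
clock: 23.0
tool_pos: [433.2, -189.9, 126.6]
ee_rot: [[-0.067, 0.998, 0.002], [0.998, 0.067, -0.001], [-0.001, 0.002, -1.0]]
wrist_force: [0.1, -0.0, -0.5]
grip_width: 50.9
```

Request:
play_rows --hand '[-1, -1, -1, -1, -1, -1, -1, -1, -1, -1]' --pt "0.6 0.4 0.0" --pt "1.6 0.9 0.0" --pt "2.4 1.5 0.0" --pt "3.0 1.7 0.0" --pt "3.2 1.9 0.0" --pt "3.1 1.9 0.0" --pt "3.0 1.7 0.0" --pt "2.4 1.4 0.0" --pt "1.6 1.0 0.0" --pt "0.6 0.3 0.0" --turn '[0.0, 0.0, 0.0, 0.0, 0.0, 0.0, 0.0, 0.0, 0.0, 0.0]'

```text
clock: 24.25
tool_pos: [545.0, 34.3, 124.7]
ee_rot: [[-0.068, 0.998, -0.001], [0.998, 0.068, -0.0], [-0.0, -0.001, -1.0]]
wrist_force: [-0.1, 0.2, -0.9]
grip_width: 50.8
```

```bash
python3 look.py side s9
```

```text
24.25 [545.   34.3 124.7] [ -3.2  13.5 -20.4  56.1  -0.   82.9] [-0.1  0.2 -0.9]
42 [282.3 199.5] [605.2 189.   90.1]
46 [251.4 218.3] [506.5 177.8  90.4]
```

View pics/s9.png

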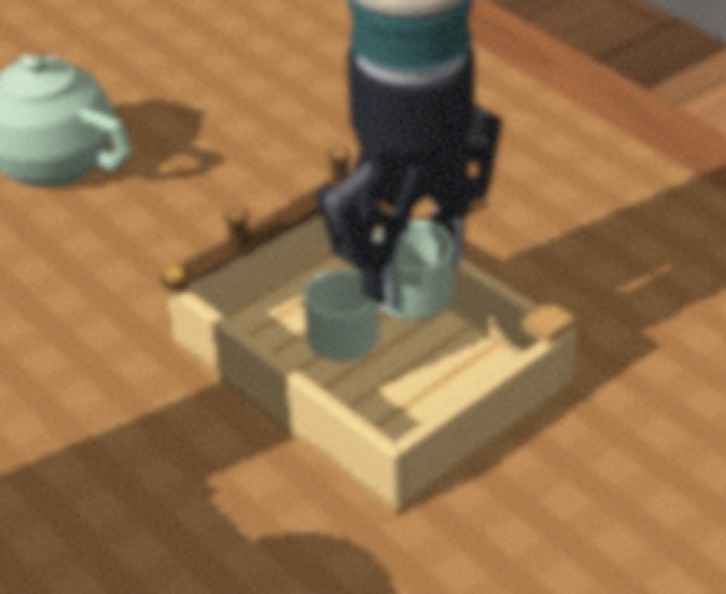

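Request:
play_rows --hand '[-1, -1, -1, -1, -1, -1, -1, -1, -1, -1]' --pt "0.0 0.0 0.4" --pt "0.0 0.0 0.9" --pt "0.0 0.0 1.3" --pt "0.0 0.0 1.6" --pt "0.0 0.0 1.5" --pt "0.0 0.0 1.3" --pt "0.0 0.0 0.9" --pt "0.0 0.0 0.4" --pt "0.0 0.0 0.2" --pt "0.0 0.0 0.2" --turn '[0.0, 0.0, 0.0, 0.0, 0.0, 0.0, 0.0, 0.0, 0.0, 0.0]'

```text
clock: 25.55
tool_pos: [545.5, 33.4, 39.3]
ee_rot: [[-0.067, 0.998, 0.001], [0.998, 0.067, -0.0], [-0.0, 0.001, -1.0]]
wrist_force: [-4.2, 0.8, 13.2]
grip_width: 51.4
```

```bash
python3 - <<'E'
from plan import *
c=load(); u=[c[0],c[1],140,3.8]
plan([(*c,.2),(*c,.5),(*c,.5)]+[(*q,.5) for q in smooth(c,u,7)])
e=[440,-180,220,3.8]
plan([(*q,.5) for q in smooth(u,e,10)])
E
```

```text
{"hand": [0.2, 0.5, 0.5, 0.5, 0.5, 0.5, 0.5, 0.5, 0.5, 0.5], "slide": [[0.0, 0.0, 0.0], [0.0, 0.0, 0.0], [0.0, 0.0, 0.0], [0.0, 0.0, -0.6], [0.0, 0.0, -1.4], [0.0, 0.0, -2.0], [0.0, 0.0, -2.2], [0.0, 0.0, -2.0], [0.0, 0.0, -1.4], [0.0, 0.0, -0.6]], "turn": [0.0, 0.0, 0.0, 0.0, 0.0, 0.0, 0.0, 0.0, 0.0, 0.0]}
cmd [545.1  33.4 140.3   3.8]
{"hand": [0.5, 0.5, 0.5, 0.5, 0.5, 0.5, 0.5, 0.5, 0.5, 0.5], "slide": [[-0.6, -0.3, -0.2], [-1.5, -0.9, -0.6], [-2.3, -1.4, -0.9], [-2.8, -1.6, -1.1], [-3.1, -1.8, -1.2], [-3.0, -1.7, -1.2], [-2.8, -1.6, -1.0], [-2.4, -1.4, -0.9], [-1.5, -0.9, -0.6], [-0.6, -0.3, -0.3]], "turn": [0.0, 0.0, 0.0, 0.0, 0.0, 0.0, 0.0, 0.0, 0.0, 0.0]}
cmd [ 440.1 -180.1  220.3    3.8]
```

Request:
play_rows --hand '[0.2, 0.5, 0.5, 0.5, 0.5, 0.5, 0.5, 0.5, 0.5, 0.5]' --pt "0.0 0.0 0.0" --pt "0.0 0.0 0.0" --pt "0.0 0.0 0.0" --pt "0.0 0.0 -0.6" --pt "0.0 0.0 -1.4" --pt "0.0 0.0 -2.0" --pt "0.0 0.0 -2.2" --pt "0.0 0.0 -2.0" --pt "0.0 0.0 -1.4" --pt "0.0 0.0 -0.6" --turn '[0.0, 0.0, 0.0, 0.0, 0.0, 0.0, 0.0, 0.0, 0.0, 0.0]'

```text
clock: 26.8
tool_pos: [545.8, 33.4, 141.8]
ee_rot: [[-0.067, 0.998, 0.002], [0.998, 0.067, -0.0], [-0.0, 0.002, -1.0]]
wrist_force: [1.0, -0.6, -0.4]
grip_width: 64.2
```

Request:
play_rows --hand '[0.5, 0.5, 0.5, 0.5, 0.5, 0.5, 0.5, 0.5, 0.5, 0.5]' --pt "-0.6 -0.3 -0.2" --pt "-1.5 -0.9 -0.6" --pt "-2.3 -1.4 -0.9" --pt "-2.8 -1.6 -1.1" --pt "-3.1 -1.8 -1.2" --pt "-3.0 -1.7 -1.2" --pt "-2.8 -1.6 -1.0" --pt "-2.4 -1.4 -0.9" --pt "-1.5 -0.9 -0.6" --pt "-0.6 -0.3 -0.3" --turn '[0.0, 0.0, 0.0, 0.0, 0.0, 0.0, 0.0, 0.0, 0.0, 0.0]'

```text
clock: 28.05
tool_pos: [439.3, -180.9, 220.4]
ee_rot: [[-0.065, 0.998, -0.0], [0.998, 0.065, 0.0], [0.0, -0.0, -1.0]]
wrist_force: [-0.6, 0.6, 0.1]
grip_width: 63.8
```

```bash
python3 look.py top t10; python3 - <<'E'
from h import *
A=np.load('pics/t10.npz');p=A['p'];C=cloud('top',A['d']);z=C[...,2];ok=A['d']>0
cv2.imwrite('pics/t10.png',cv2.resize(p[170:360,220:540,::-1],None,fx=2.5,fy=2.5,interpolation=cv2.INTER_CUBIC))
R=np.radians(3.5);R=np.array([[np.cos(R),-np.sin(R)],[np.sin(R),np.cos(R)]])
for c in((541,108.5),(545,33.5)):
    w=ok&(np.hypot(C[...,0]-c[0],C[...,1]-c[1])<34)&(z>50)&(z<64)
    q=C[w];cc,r=cv2.minEnclosingCircle(q[:,:2].astype(np.float32))
    print(len(q),np.round(cc,1),round(r,1),'caddy',((np.array(cc)-[543,83.5])@R).round(1))
    A_=np.c_[q[:,:2]-cc,np.ones(len(q))]; s=np.linalg.lstsq(A_,q[:,2],rcond=None)[0]; print(' rim z',s[2].round(1),'tilt',np.hypot(*s[:2]).round(3))
w=ok&(z>63)&(z<76)&(C[...,1]>165)&(C[...,1]<215)&(abs(C[...,0]-530)<95)
v=cv2.fitLine(C[w][:,:2].astype(np.float32),cv2.DIST_HUBER,0,.01,.01).ravel(); print('bar ang',np.degrees(np.arctan2(v[1],v[0])))
for nm,zz in(('elbow',98.5),):
  pass
E
```

```text
28.05 [ 439.3 -180.9  220.4] [-30.2   1.6 -21.8  66.7   0.   56.1] [-0.6  0.6  0.1]
11 [246.1 233.8] [609.2 198.9  97. ]
7 [251.3 231. ] [614.7 189.2  97.3]
12 [251.6 236.9] [604.4 189.2  90.4]
8 [251.9 282.9] [515.7 184.8  97.2]
10 [256.  288.3] [505.8 177.1  93.7]
145 [542.  109.5] 25.9 caddy [ 0.6 26.1]
 rim z 55.9 tilt 0.013
146 [545.8  33.8] 25.8 caddy [ -0.3 -49.8]
 rim z 55.7 tilt 0.014
bar ang 1.4259942
```

View pics/t10.png

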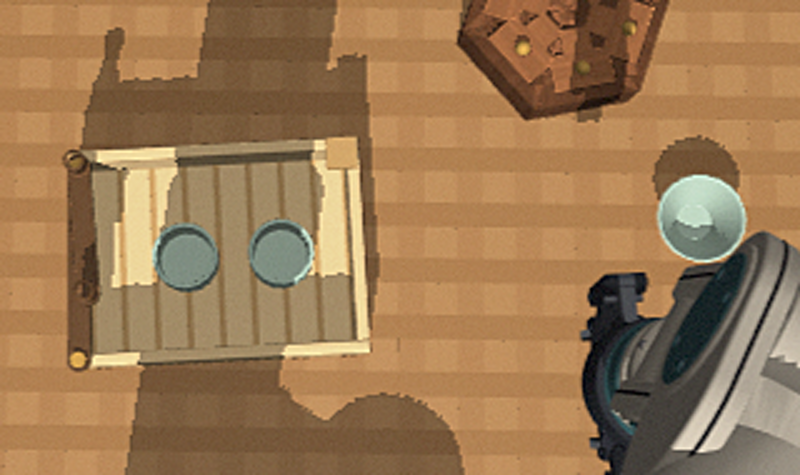

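```bash
python3 - <<'E'
from cell import ctrl, monitor
print(ctrl.sign_off()); print(monitor.sense()['clock'])
E
```

```text
the job is handed in; nothing more can be done
None
the job is handed in; nothing more can be done
```

I folded the guard's outer bar back onto the inner bar, then swung the folded pair round along the caddy's left wall. After that I set both straight cups upright on the bay floor behind the lip and handed the job in at about 28 s of the 72 s allowed. Signing off reported no verdict.

What my last checks showed, all measured from the camera images:

| Check | Measured | Required |
|---|---|---|
| Outer bar folded | about 3.05 rad | over 2.85 rad |
| Inner bar along the left wall | about 0.90 rad | over 0.80 rad |
| Cup A position in the caddy (x, y) | (1, 26) mm | within 54 and 84 mm |
| Cup B position in the caddy (x, y) | (0, -50) mm | within 54 and 84 mm |
| Cup tilt | about 0.01 rad | under 0.12 rad |

Both rims sit at 56 mm, which puts the cups' mid-points at about 33 mm, under the 40 mm limit. The gripper was open and well clear at hand-in.

- **Fold angle scatter:** The readings of the end knob's direction differed by about 2–3° between pictures. This is well inside the margin of roughly 11°.
- **Forces:** The wrist force briefly read 43 N upward as the fingers closed on cup B. The other readings after each move stayed at or below about 15 N.
- **Bystanders:** I saw no contact with the bowls, teapot or candy box, but I did not re-measure their positions at the end. The nearer bowl was also hidden by the arm in the last picture.

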